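# Fetch the cap jar from the railed shelf

### The arm

A 6-joint arm with a two-finger parallel gripper is mounted at the origin on the work surface. World frame = base frame: x ahead of the robot, y to its left, z up, the work surface at z = 0. Lengths are in mm, angles in degrees, forces in N, time in s.
With the tool pointing down it reaches from about 350 to 725 mm from the base axis. Payload 6 kg.
Tool frame: the origin (TCP) lies on the mounting face of the last link; the fingertips stand 173 mm ahead of it and the grasp point (between the pads) lies 155 mm ahead of it; z points along the fingers, y is the direction in which the jaws open and shut (so a half turn about z gives the same grasp; the last joint's range is limited). The gripper opens to 85 mm and grips with 20 to 120 N. Pads are 22 mm wide; open, the fingers measure 114 mm over their backs; the gripper's body (76 mm by 85 mm) begins 54 mm behind the grasp point. The pads swing forward as they close: fully open they stand 13 mm farther back than shut.
Start: joints at [93.203, 2.303, 4.859, 0, -92.561, -19.12], TCP at [164.517, 576.999, 404.661] pointing down, gripper open.
Joint ranges: [-146.85, 146.85], [-73.84, 115.35], [-62.03, 85.46], [-188.31, 113.3], [-161.28, -10.13], [-171.36, 171.36]. Speed limits (degrees/s): [147.25, 147.25, 172.46, 180, 180, 180].

### API

Orientations are given as a 3x3 rotation matrix whose columns are the frame's x, y, z axes.
In Python, from bench import * gives the robot as it stands. The module is installed in compiled form; this text tells all that it offers.
- The arm moves only by the shell command python3 -m pendant 'ROWS' [FORCE]. ROWS is JSON, a list that holds one entry, the list of rows, each a list of 7 numbers: the shift along the world's x, y, z each as a share of 600 mm, from -1 to 1, then the turn, a rotation vector about the world's x, y, z each as a share of 4 degrees, from -1 to 1, then the opening, from 0 (shut) to 1 (fully open). In form: [[[tx, ty, tz, ax, ay, az, gripper], ...]]. A call has 1 to 8 rows; each row shifts and turns the pose as measured when the row begins; what a row does not reach is not made up. A row lasts 1/12 s, in which the tool goes at most 41.7 mm and 7.16 degrees, less where a joint would pass 70% of its speed; a pose out of reach is approached as far as the arm can. A call with a number of a shift or a turn outside -1 to 1 is refused whole. A call with a gripper value outside its range is refused whole. The fingers move at their own pace and stop on an object; FORCE is the grip in N (left out, the last holds). Time passes only in rows, so rows that do not move let the fingers close. It gives the time, the measured TCP pose, the force and the opening at its end, in the units of the state.
- get_state(): the state, without advancing time (a new reading comes with each control period).
- read_camera(name): name is "side" or "top"; returns a dict with "image" (480x640x3 uint8, red, green, blue), "K" (3x3 intrinsics, pixels), "k1" (the pictures are not rectified: a ray, as slopes to the right and down, at radius r is drawn at 1 + k1 r^2 times it, then the intrinsics apply), "rvec" (rotation vector, rad) and "tvec" (3), from world to camera coordinates, as OpenCV has them. Camera axes: x right, y down, z forward; pixel columns grow to the right and rows downward; lengths in mm; the calibration is good to about 2 mm. A picture is of the moment at which its call begins. There is no depth.
- sign_off(): hands the job in, once; it reports no verdict.
The state is a dict: "t": time; "qpos": joint angles; "joint_vel": joint speeds; "tau": joint torques, N m; "eef_pos": TCP position; "eef_rot": TCP orientation; "force": force on the tool from outside, world axes, zero at the start; "wrist_torque": the same for the moment, N m; "opening": finger opening in mm.
Only numpy, scipy, OpenCV 4.12 (cv2) and the standard library are available. Lean on these libraries where they do the work, as an engineer would, in place of code of your own. Each camera call takes 0.05 s, during which the arm holds its last target. There are 200 camera calls.

### The job

Fetch the jar of connector caps, the larger of the two round jars on the little bench shelf: lift it up until it is clear of the shelf's front rail, draw it forward over the rail, and stand it upright on the black rubber mat, wholly on the mat. Set it down gently rather than dropping it, let go, and leave the smaller jar where it stands.

Things in the scene. Friction and masses are not known exactly. Their poses are not given: they have to be found in the camera images.
- jar: The larger jar: round, closed, white plastic, grey ribbed screw lid; 58 mm in diameter, 80 mm tall (lid: top 20 mm, 54 mm in diameter), 0.15 to 0.31 kg. Origin: centre of its underside; z up. It has one of three places along the shelf board, 115 mm apart; the smaller jar and a fixed white wipes dispenser (60 x 60 mm, 110 mm tall) have the other two.
- small_jar: The smaller jar, of the same materials: 42 mm in diameter, 55 mm tall. Origin: centre of its underside; z up. To be left where it stands on the shelf.
- shelf: Grey fixed bench shelf, open above. Origin: centre of its underside, on the bench; x to its back, y along its length, z up. Board 150 mm deep (x), 390 mm long (y), its top 100 mm above the bench. Front rail: two 10 mm steel bars along y at x = -70 mm, full length, top at 140 mm above the bench (40 over the board). Back lip 18 mm over the board. Jars stand at x = 5 to 25 mm; a wipes dispenser beside them.
- mat: Black rubber mat, 120 x 120 mm, 4 mm thick, fixed flat on the bench between shelf and robot. Origin: centre of its underside; x and y along its edges, z up. A screwdriver lies about 110 mm to its left (+y), two tiny couplers about 105 mm to its right (-y); none lies on it.
Mind the look-alikes: they are no part of the job. What is shaped like the jar but green or turquoise is not meant.

How it is judged (in metres and radians):
On the way, in this order (a step that is already met when the one before it is completed fails the run):
1. the larger jar is lifted above the rail's top while still behind the rail (z of jar in the frame of shelf above 0.14 m and x of jar in the frame of shelf between -0.03 and 0.09 m and y of jar in the frame of shelf between -0.195 and 0.195 m).
2. it is drawn forward over the rail (z of jar in the frame of shelf above 0.138 m and x of jar in the frame of shelf between -0.115 and -0.04 m and y of jar in the frame of shelf between -0.21 and 0.21 m).
At the end, for the whole second after the job is handed in: The larger jar stands upright (within about 7 degrees) and at rest on the mat, its centre within 35 mm of the mat's centre along each of the mat's edges (wholly on the mat, give or take 4 mm), and the smaller jar stands upright within 20 mm of where it was (x of jar in the frame of mat between -0.035 and 0.035 m and y of jar in the frame of mat between -0.035 and 0.035 m and z of jar in the frame of mat between -0.002 and 0.012 m and angle between jar's own z axis and vertical below 0.12 rad and linear speed of jar below 0.02 m/s and distance of small_jar from where it was at the start of the episode below 0.02 m and angle between small_jar's own z axis and vertical below 0.15 rad); the robot touches nothing.
It fails at once if the smaller jar is moved by more than 20 mm or tipped by more than 20 degrees (distance of small_jar from where it was at the start of the episode above 0.02 m or angle between small_jar's own z axis and vertical above 0.35 rad).
It fails at once if the larger jar is dropped (falls free of the fingers faster than 0.6 m/s, a fall of about 18 mm) (linear speed of jar above 0.6 m/s and contact force between the fingers and jar below 0.05 N).
It also fails if it takes over 35 s, if anything falls off the work surface, if the arm or the gripper's body presses on something with over 40 N, if the wrist force passes 120 N, or if a joint passes its speed limit or range.

## Working session

There is one attempt and no reset: what is moved stays moved. The work goes in short steps, Python scripts to look and compute and a shell command to move; the robot and the scene stay as the last step left them, time stands still between calls to the robot, and variables do not carry over. Pictures are saved under pics/ and viewed, about 8 in all and at most 12, crops included, and the job is handed in when it is done.

```bash
mkdir -p pics
cat > h.py <<'E'
import numpy as np, cv2
from bench import *
def cam(n,save=None):
    c=read_camera(n)
    if save: cv2.imwrite('pics/'+save,c['image'][:,:,::-1])
    return c
def ray(c,u,v):
    K=np.array(c['K']);d=np.array([(u-K[0,2])/K[0,0],(v-K[1,2])/K[1,1]]);s=d.copy()
    for _ in range(30): s=d/(1+c['k1']*(s@s))
    R=cv2.Rodrigues(np.array(c['rvec'],float))[0];t=np.array(c['tvec'],float).ravel()
    return -R.T@t, R.T@np.array([s[0],s[1],1])
def plane(c,u,v,z):
    o,d=ray(c,u,v);return o+d*(z-o[2])/d[2]
def proj(c,P):
    R=cv2.Rodrigues(np.array(c['rvec'],float))[0];p=(R@np.array(P,float).T).T+np.array(c['tvec'],float).ravel()
    s=p[:,:2]/p[:,2:];s=s*(1+c['k1']*(s**2).sum(1,keepdims=True));K=np.array(c['K'])
    return s*[K[0,0],K[1,1]]+[K[0,2],K[1,2]]
E
python3 - <<'E'
from h import *
for n in('top','side'):
    c=cam(n,n+'0.png');print(n,ray(c,320,240))
s=get_state();print(s['t'],s['eef_pos'],np.round(s['eef_rot'],3),s['opening'])
E
```

```text
top (array([355.88302617, -13.05237569, 810.67484505]), array([ 0.22159917,  0.01827633, -0.97513423]))
side (array([135.59245031, 374.89278576, 525.54453061]), array([ 0.54309519, -0.56068765, -0.62505271]))
0.1 [164.44522365 577.00087584 403.79479813] [[ 0.962 -0.274 -0.   ]
 [-0.274 -0.962 -0.002]
 [ 0.     0.002 -1.   ]] 85.31866520657856
```

View pics/top0.png

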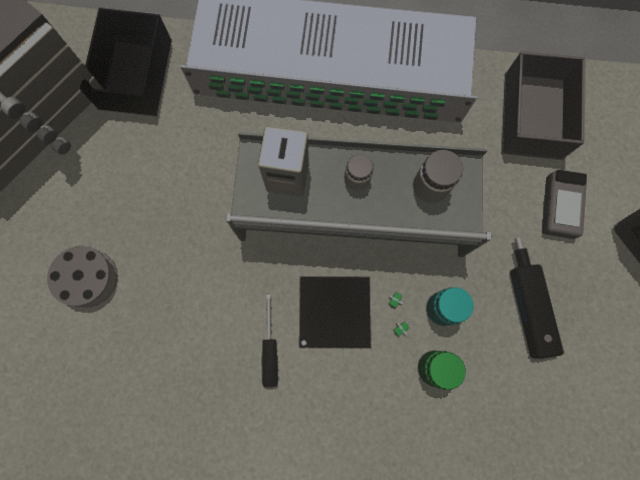

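View pics/side0.png

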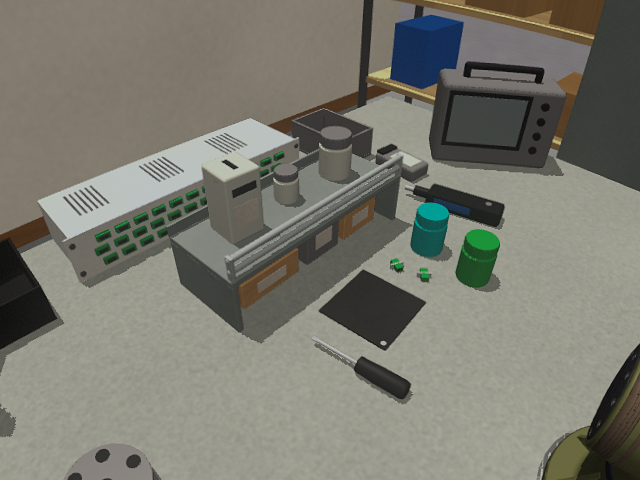

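The three candidates for the larger jar are:
- White with a grey lid: top (441,170), side (335,150), on the shelf.
- Turquoise: top (453,306), side (430,228), on the bench.
- Green: top (445,370), side (478,257), on the bench.

The smaller jar is at top (360,168), side (286,183), and the dispenser is at top (284,150). By the description I choose the white one on the right. Next I'll measure it and check it in a crop.

Run:
```python
from h import *
c=cam('top');im=c['image'];s=cam('side');si=s['image']
g=cv2.cvtColor(im,cv2.COLOR_RGB2GRAY)
# mat
m=(g<50).astype(np.uint8);m[:, :285]=0;m[:270]=0;m[360:]=0;m[:,385:]=0
k=cv2.findContours(m,0,2)[0];k=max(k,key=cv2.contourArea)
r=cv2.minAreaRect(k);b=cv2.boxPoints(r);B=np.array([plane(c,*p,4) for p in b]);print('mat',B.round(1).tolist(),B.mean(0))
# rail ends
for p in((229,218),(489,236)):print('rail',plane(c,*p,140))
# lid circles
hsv=cv2.cvtColor(im,cv2.COLOR_RGB2HSV)
for n,(u,v),z in(('jar',(441,170),180),('small',(360,168),155)):
    P=plane(c,u,v,z);print(n,'eye',P)
G=cv2.resize(im[120:220,330:490],None,fx=4,fy=4,interpolation=2)
S=cv2.resize(si[110:220,260:420],None,fx=4,fy=4,interpolation=2)
o=np.vstack([G,S])[:, :,::-1]
o=cv2.resize(o,None,fx=.7,fy=.7,interpolation=cv2.INTER_AREA)
cv2.imwrite('pics/crop1.png',o)
```

```text
mat [[470.4, 28.7, 4.0], [484.3, -89.0, 4.0], [367.3, -99.9, 4.0], [353.8, 14.1, 4.0]] [418.97246604 -36.49903861   4.        ]
rail [525.60014735 135.85367743 140.        ]
rail [ 542.66501541 -242.8136508   140.        ]
jar eye [ 619.19318444 -158.48569745  180.        ]
small eye [619.20279642 -46.53765718 155.        ]
```

View pics/crop1.png

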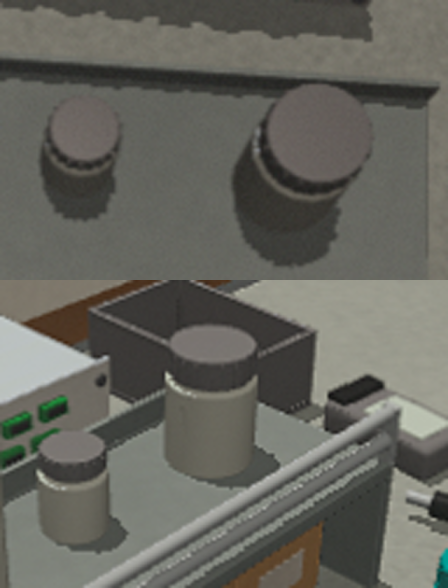

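The crop shows the chosen jar is white with a grey ribbed lid. Its lid-top centre is at top px (443.5,167.5) and side px (335.7,133). It is clearly larger than the small jar at top (360,168).

Run:
```python
from h import *
c=cam('top');s=cam('side')
print(plane(c,443.5,167.7,180),plane(s,335.7,133.2,180))
o1,d1=ray(c,443.5,167.7);o2,d2=ray(s,335.7,133.2)
A=np.c_[d1,-d2];t=np.linalg.lstsq(A,o2-o1,rcond=None)[0];print(o1+t[0]*d1,o2+t[1]*d2)
print('small',plane(c,360,166.5,155))
st=get_state();print(st['t'],st['eef_pos'],st['opening'],st['force'])
print('need yaw', np.degrees(np.arctan2(st['eef_rot'][1][0],st['eef_rot'][0][0])))
```

```text
[ 623.00822386 -161.74133089  180.        ] [ 621.05302273 -159.71757962  180.        ]
[ 623.69399704 -162.12305039  178.38090941] [ 623.42210516 -162.32651656  178.3137179 ]
small [621.51988935 -46.3086714  155.        ]
0.3 [164.50418427 577.01124587 404.34724673] 85.19293647714714 [ 0.62122141 -0.83746904  0.55637631]
need yaw -15.917341775132009
```

```bash
python3 -m pendant '[[[0.035,-0.056,0.012,0,0,0.93,1],[0.035,-0.056,0.012,0,0,0.93,1],[0.035,-0.056,0.012,0,0,0.93,1],[0.035,-0.056,0.012,0,0,0.93,1],[0.035,-0.056,0.012,0,0,0.93,1],[0.035,-0.056,0.012,0,0,0,1],[0.035,-0.056,0,0,0,0,1],[0.035,-0.056,0,0,0,0,1]]]' 50
python3 -m pendant '[[[0.035,-0.056,0,0,0,0,1],[0.035,-0.056,0,0,0,0,1],[0.035,-0.056,0,0,0,0,1],[0.035,-0.056,0,0,0,0,1],[0.035,-0.056,0,0,0,0,1],[0.035,-0.056,0,0,0,0,1],[0,0,0,0,0,0,1],[0,0,0,0,0,0,1]]]'
```

```text
t: 0.97
eef_pos: [332.5, 301.6, 443.1]
eef_rot: [[0.997, 0.074, 0.002], [0.074, -0.997, -0.009], [0.002, 0.009, -1.0]]
force: [0.7, 0.3, -0.5]
opening: 85.3
t: 1.63
eef_pos: [462.9, 80.4, 445.9]
eef_rot: [[0.998, 0.067, 0.008], [0.067, -0.998, -0.004], [0.007, 0.005, -1.0]]
force: [-0.7, -0.9, -0.7]
opening: 85.4
```

```bash
python3 -m pendant '[[[0.035,-0.055,0,0,0,0,1],[0.036,-0.055,0,0,0,0,1],[0.036,-0.055,0,0,0,0,1],[0.036,-0.055,0,0,0,0,1],[0.036,-0.055,0,0,0,0,1],[0.036,-0.055,0,0,0,0,1],[0.036,-0.055,0,0,0,0,1],[0,0,0,0,0,0,1]]]'
```

```text
t: 2.3
eef_pos: [618.5, -153.7, 443.6]
eef_rot: [[0.997, 0.083, 0.007], [0.083, -0.997, -0.0], [0.007, 0.001, -1.0]]
force: [0.4, 0.3, -1.1]
opening: 85.5
```

```bash
python3 -m pendant '[[[0.006,-0.012,0,0,0.1,-0.5,1],[0,0,-0.03,0,0,0,1],[0,0,-0.03,0,0,0,1],[0,0,-0.03,0,0,0,1],[0,0,-0.03,0,0,0,1],[0,0,0,0,0,0,1]]]'
```

```text
t: 2.8
eef_pos: [625.4, -156.8, 365.6]
eef_rot: [[0.999, 0.049, -0.004], [0.049, -0.999, -0.0], [-0.004, -0.0, -1.0]]
force: [0.8, 0.8, -0.3]
opening: 85.4
```

Run:
```python
from h import *
c=cam('top');s=cam('side')
o=np.hstack([cv2.resize(c['image'][100:260,340:500],(400,400)),cv2.resize(s['image'][40:240,240:440],(400,400))])
cv2.imwrite('pics/c2.png',o[:,:,::-1])
st=get_state();g=st['eef_pos']+155*np.array(st['eef_rot'])[:,2];print(st['t'],g,np.array(st['eef_rot']).round(3))
```

```text
2.9 [ 625.77296853 -157.63452549  215.13104312] [[ 0.999  0.049  0.001]
 [ 0.049 -0.999 -0.002]
 [ 0.001  0.002 -1.   ]]
```

View pics/c2.png

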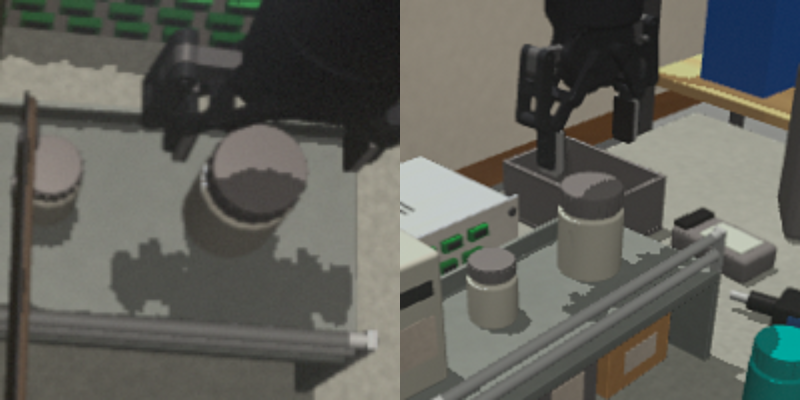

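The picture shows the open fingers above the jar, at side px (550,150) and (625,120) in the crop, straddling the lid at (592,190). I'll descend with a small correction.

```bash
python3 -m pendant '[[[-0.006,-0.006,-0.02,0,0,0,1],[0,0,-0.03,0,0,0,1],[0,0,-0.03,0,0,0,1],[0,0,-0.03,0,0,0,1],[0,0,-0.01,0,0,0,1],[0,0,0,0,0,0,1],[0,0,0,0,0,0,1]]]'
```

```text
t: 3.48
eef_pos: [624.2, -157.9, 311.8]
eef_rot: [[0.998, 0.054, 0.021], [0.054, -0.999, -0.006], [0.02, 0.007, -1.0]]
force: [-0.0, -0.4, -0.1]
opening: 85.0
```

```bash
python3 -m pendant '[[[-0.003,-0.006,-0.015,0.08,0.3,-0.1,1],[0,0,-0.015,0,0,0,1],[0,0,-0.005,0,0,0,1],[0,0,0,0,0,0,1],[0,0,0,0,0,0,1]]]'
```

```text
t: 3.9
eef_pos: [623.1, -161.8, 294.1]
eef_rot: [[0.999, 0.046, 0.004], [0.046, -0.999, -0.001], [0.004, 0.001, -1.0]]
force: [-0.7, 0.8, -0.0]
opening: 85.2
```

```bash
python3 -m pendant '[[[0,0,0,0,0,0,0],[0,0,0,0,0,0,0],[0,0,0,0,0,0,0],[0,0,0,0,0,0,0],[0,0,0,0,0,0,0],[0,0,0,0,0,0,0],[0,0,0,0,0,0,0],[0,0,0,0,0,0,0]]]' 50
python3 -m pendant '[[[0,0,0.01,0,0,0,0],[0,0,0.01,0,0,0,0],[0,0,0,0,0,0,0],[0,0,0,0,0,0,0]]]'
```

```text
t: 4.57
eef_pos: [623.2, -161.9, 294.8]
eef_rot: [[0.999, 0.046, 0.005], [0.046, -0.999, -0.001], [0.005, 0.002, -1.0]]
force: [-0.4, 0.3, 0.4]
opening: 56.5
t: 4.9
eef_pos: [622.9, -161.6, 306.1]
eef_rot: [[0.999, 0.046, 0.002], [0.046, -0.999, -0.0], [0.002, 0.0, -1.0]]
force: [0.2, 0.3, -3.8]
opening: 57.1
```

The grip holds: opening 57 mm, with about 3 to 4 N of load.

```bash
python3 -m pendant '[[[0,0,0.025,0,0,0,0],[0,0,0.025,0,0,0,0],[0,0,0.025,0,0,0,0],[0,0,0.025,0,0,0,0],[0,0,0.015,0,0,0,0],[0,0,0,0,0,0,0],[0,0,0,0,0,0,0]]]'
```

```text
t: 5.48
eef_pos: [622.2, -161.2, 374.5]
eef_rot: [[0.999, 0.046, -0.004], [0.046, -0.999, 0.002], [-0.004, -0.002, -1.0]]
force: [0.2, -0.2, -4.1]
opening: 56.8
```

Run:
```python
from h import *
s=cam('side')
cv2.imwrite('pics/c3.png',cv2.resize(s['image'][20:240,200:440],(720,600))[:,:,::-1][:, :])
st=get_state();print(st['t'],st['eef_pos'],np.array(st['eef_rot']).round(3),st['opening'])
```

```text
5.5333 [ 622.19900515 -161.27089049  374.42094975] [[ 0.999  0.046 -0.004]
 [ 0.046 -0.999  0.002]
 [-0.004 -0.002 -1.   ]] 57.17960301384
```

View pics/c3.png

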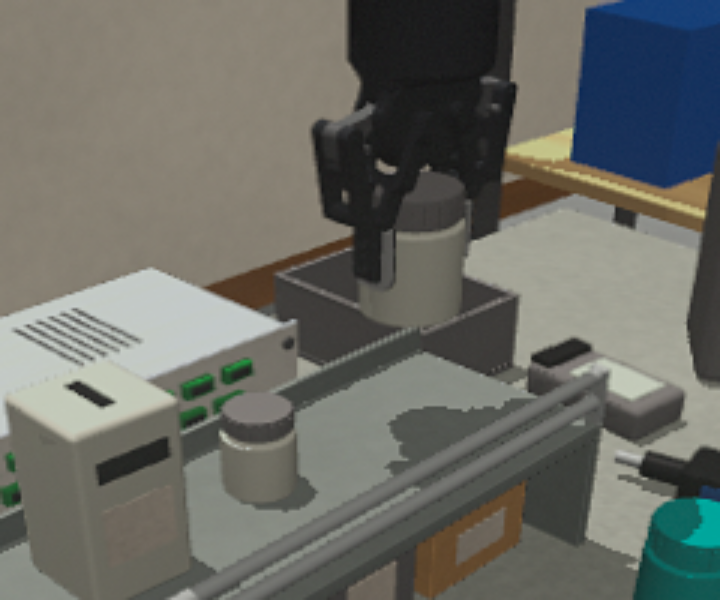

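Held upright: jar at crop px (415,260), underside about 40 mm above the rail top, small jar untouched at (258,450). Now I'll draw it forward.

```bash
python3 -m pendant '[[[-0.02,0,0,0,0,0,0],[-0.035,0,0,0,0,0,0],[-0.035,0,0,0,0,0,0],[-0.035,0,0,0,0,0,0],[-0.035,0,0,0,0,0,0],[-0.035,0,0,0,0,0,0],[-0.035,0,0,0,0,0,0],[-0.02,0,0,0,0,0,0]]]'
python3 -m pendant '[[[-0.02,0.02,0,0,0,0,0],[-0.02,0.035,0,0,0,0,0],[-0.02,0.035,0,0,0,0,0],[-0.02,0.035,0,0,0,0,0],[-0.01,0.035,0,0,0,0,0],[0,0.03,0,0,0,0,0],[0,0.01,0,0,0,0,0],[0,0,0,0,0,0,0]]]'
```

```text
t: 6.2
eef_pos: [467.0, -160.4, 360.7]
eef_rot: [[0.999, 0.046, -0.021], [0.046, -0.999, 0.004], [-0.02, -0.005, -1.0]]
force: [0.2, 1.2, -2.4]
opening: 56.8
t: 6.87
eef_pos: [405.2, -37.4, 352.5]
eef_rot: [[0.999, 0.043, -0.028], [0.043, -0.999, 0.006], [-0.028, -0.007, -1.0]]
force: [0.1, 0.3, -2.4]
opening: 56.9
```

```bash
python3 -m pendant '[[[0.012,0,-0.01,-0.04,-0.2,0,0],[0.011,0,-0.03,-0.04,-0.2,0,0],[0,0,-0.03,0,0,0,0],[0,0,-0.03,0,0,0,0],[0,0,-0.03,0,0,0,0],[0,0,-0.02,0,0,0,0],[0,0,0,0,0,0,0],[0,0,0,0,0,0,0]]]'
```

```text
t: 7.53
eef_pos: [419.2, -42.0, 255.4]
eef_rot: [[0.999, 0.041, -0.003], [0.041, -0.999, -0.003], [-0.004, 0.003, -1.0]]
force: [0.4, 0.1, -2.6]
opening: 56.8
```

Run:
```python
from h import *
s=cam('side');c=cam('top')
o=np.hstack([cv2.resize(c['image'][200:400,240:440],(400,400)),cv2.resize(s['image'][160:380,260:480],(400,400))])
cv2.imwrite('pics/c4.png',o[:,:,::-1])
st=get_state();R=np.array(st['eef_rot']);print(st['t'],st['eef_pos'],st['eef_pos']+155*R[:,2],R.round(3),st['opening'],st['force'])
```

```text
7.6333 [419.29312441 -41.719934   256.10810073] [418.93509503 -42.04012048 101.10884494] [[ 0.999  0.041 -0.002]
 [ 0.041 -0.999 -0.002]
 [-0.002  0.002 -1.   ]] 56.77567530858345 [ 0.66471475 -0.23208839 -3.47432519]
```

View pics/c4.png

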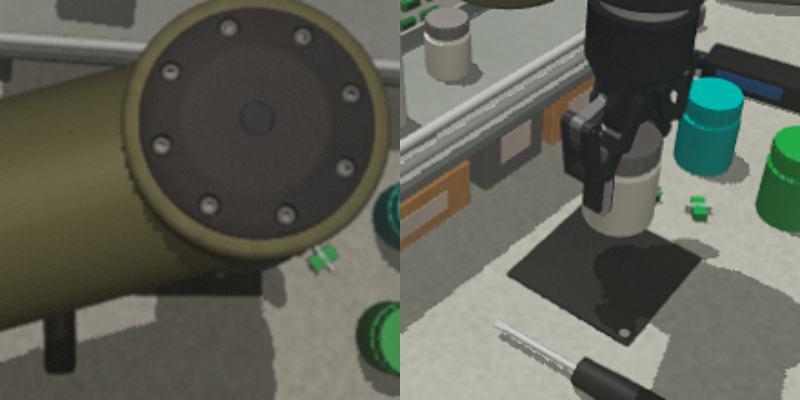

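The view shows the jar upright above the mat in the side half (620,180), about 57 mm above it. Next I'll descend and centre it.

```bash
python3 -m pendant '[[[0,0.005,-0.02,0,0,0,0],[0,0.004,-0.02,0,0,0,0],[0,0,-0.02,0,0,0,0],[0,0,-0.012,0,0,0,0],[0,0,0,0,0,0,0],[0,0,0,0,0,0,0]]]'
```

```text
t: 8.13
eef_pos: [420.0, -35.5, 211.3]
eef_rot: [[0.999, 0.041, 0.002], [0.041, -0.999, -0.001], [0.002, 0.001, -1.0]]
force: [0.2, -0.1, -1.7]
opening: 57.1
```

```bash
python3 -m pendant '[[[0,0,-0.007,0,0,0,0],[0,0,-0.006,0,0,0,0],[0,0,-0.003,0,0,0,0],[0,0,0,0,0,0,0]]]'
```

```text
t: 8.47
eef_pos: [420.4, -35.2, 202.0]
eef_rot: [[0.999, 0.041, 0.004], [0.041, -0.999, -0.0], [0.004, 0.0, -1.0]]
force: [0.7, -0.1, -2.8]
opening: 57.2
```

```bash
python3 -m pendant '[[[0,0,-0.004,0,0,0,0],[0,0,-0.003,0,0,0,0],[0,0,0,0,0,0,0]]]'
```

```text
t: 8.72
eef_pos: [420.9, -35.2, 198.9]
eef_rot: [[0.999, 0.042, 0.006], [0.042, -0.999, -0.0], [0.006, 0.0, -1.0]]
force: [-0.7, 0.2, -3.4]
opening: 56.9
```

```bash
python3 -m pendant '[[[0,0,-0.003,0,0.09,0,0],[0,0,-0.002,0,0,0,0],[0,0,0,0,0,0,0]]]'
```

```text
t: 8.97
eef_pos: [421.9, -35.1, 199.0]
eef_rot: [[0.999, 0.042, 0.004], [0.042, -0.999, -0.001], [0.004, 0.001, -1.0]]
force: [0.2, 0.1, -3.7]
opening: 57.1
```

```bash
python3 -m pendant '[[[0,0,-0.005,0,0,0,0],[0,0,-0.004,0,0,0,0],[0,0,0,0,0,0,0],[0,0,0,0,0,0,0]]]'
```

```text
t: 9.3
eef_pos: [423.0, -34.9, 199.4]
eef_rot: [[0.999, 0.044, 0.008], [0.044, -0.999, -0.001], [0.008, 0.002, -1.0]]
force: [0.2, 0.5, -3.5]
opening: 56.5
```

Run:
```python
from h import *
F=[]
for i in range(6):
    s=cam('side');st=get_state();F.append(list(st['force'])+list(st['eef_pos']))
print(np.round(F,1)); print(np.round(st['qpos'],2),st['t'],np.round(st['wrist_torque'],2))
cv2.imwrite('pics/c5.png',cv2.resize(s['image'][200:360,290:450],(640,640))[:600,:,::-1])
```

```text
[[-2.000e-01 -4.000e-01 -3.700e+00  4.229e+02 -3.500e+01  1.991e+02]
 [ 1.000e-01  1.300e+00 -2.500e+00  4.228e+02 -3.500e+01  1.988e+02]
 [ 3.000e-01  8.000e-01 -2.600e+00  4.229e+02 -3.500e+01  1.988e+02]
 [-6.000e-01 -2.000e-01 -3.300e+00  4.228e+02 -3.500e+01  1.988e+02]
 [-1.000e-01 -1.500e+00 -3.800e+00  4.228e+02 -3.500e+01  1.988e+02]
 [ 0.000e+00 -0.000e+00 -2.300e+00  4.228e+02 -3.500e+01  1.988e+02]]
[ 22.97 -22.97 -38.83   0.26 -73.8   69.45] 9.6 [-0.04  0.03 -0.02]
```

View pics/c5.png

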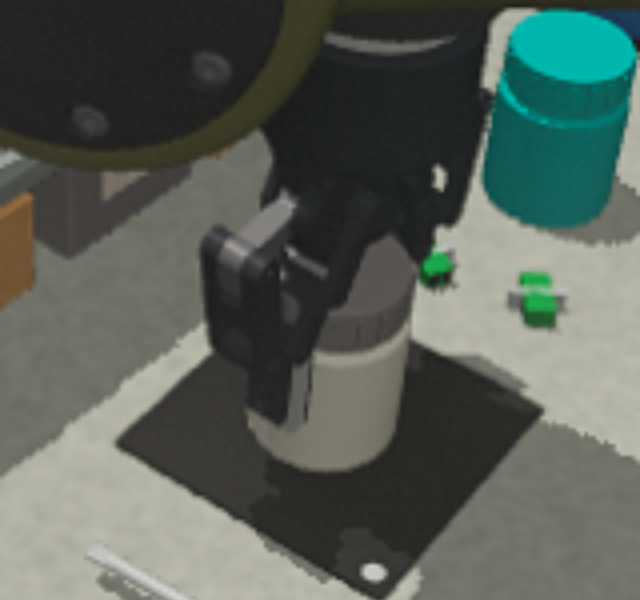

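```bash
python3 - <<'E'
from h import *
s=cam('side');a=np.linspace(0,2*np.pi,200)
st=get_state();g=st['eef_pos']+155*np.array(st['eef_rot'])[:,2];print(g)
for z in(4,7,10,14):
    p=proj(s,np.c_[g[0]+29*np.cos(a),g[1]+29*np.sin(a),0*a+z]);print(z,p[p[:,1].argmax()])
E
python3 -m pendant '[[[0,0,-0.006,0,0.15,0,0],[0,0,-0.006,0,0,0,0],[0,0,-0.006,0,0,0,0]]]'
```

```text
[423.91764266 -35.29061727  43.90467042]
4 [371.43085915 318.29353092]
7 [371.60497672 316.94491875]
10 [371.77997351 315.58852142]
14 [372.01467991 313.7677792 ]
t: 9.9
eef_pos: [425.4, -35.0, 198.7]
eef_rot: [[0.999, 0.046, 0.006], [0.046, -0.999, -0.005], [0.005, 0.005, -1.0]]
force: [-11.7, 1.3, 18.8]
opening: 57.2
```

The jar is seated: the image puts its underside at about 4 to 6 mm, and the push gave 19 N upward. I'll relieve the pressure, then release.

```bash
python3 -m pendant '[[[0,0,0,0,0,0,0],[0,0,0,0,0,0,0],[0,0,0,0,0,0,0]]]' 20
```

```text
t: 10.15
eef_pos: [425.9, -34.9, 200.0]
eef_rot: [[0.999, 0.046, 0.007], [0.046, -0.999, -0.004], [0.007, 0.005, -1.0]]
force: [0.4, -0.3, -3.6]
opening: 56.9
```

```bash
python3 -m pendant '[[[0,0,0,0,0,0,0.8],[0,0,0,0,0,0,0.85],[0,0,0,0,0,0,1],[0,0,0,0,0,0,1],[0,0,0,0,0,0,1],[0,0,0,0,0,0,1],[0,0,0,0,0,0,1],[0,0,0,0,0,0,1]]]'
```

```text
t: 10.82
eef_pos: [426.3, -35.0, 200.0]
eef_rot: [[0.999, 0.047, 0.008], [0.047, -0.999, -0.005], [0.008, 0.006, -1.0]]
force: [0.5, 0.9, 0.2]
opening: 85.5
```

```bash
python3 -m pendant '[[[0,0,0.015,0,0,0,1],[0,0,0.02,0,0,0,1],[0,0,0.03,0,0,0,1],[0,0,0.04,0,0,0,1],[0,0,0.05,0,0,0,1],[0,0,0.05,0,0,0,1],[0,0,0.05,0,0,0,1],[0,0,0.03,0,0,0,1]]]'
python3 -m pendant '[[[0,0.05,0,0,0,0,1],[0,0.06,0,0,0,0,1],[0,0.06,0,0,0,0,1],[0,0.06,0,0,0,0,1],[0,0.06,0,0,0,0,1],[0,0.05,0,0,0,0,1],[0,0.03,0,0,0,0,1],[0,0,0,0,0,0,1]]]'
```

```text
t: 11.48
eef_pos: [423.0, -36.2, 377.7]
eef_rot: [[0.999, 0.046, 0.0], [0.046, -0.999, -0.008], [-0.0, 0.008, -1.0]]
force: [0.9, -0.4, 0.4]
opening: 85.0
t: 12.15
eef_pos: [420.0, 192.6, 393.1]
eef_rot: [[0.999, 0.039, 0.018], [0.039, -0.999, -0.001], [0.018, 0.002, -1.0]]
force: [-0.6, -0.3, 0.5]
opening: 85.3
```

Run:
```python
from h import *
s=cam('side');c=cam('top')
o=np.hstack([cv2.resize(c['image'][140:400,240:500],(400,400)),cv2.resize(s['image'][140:400,240:500],(400,400))])
cv2.imwrite('pics/c6.png',o[:,:,::-1])
st=get_state();print(st['t'],st['eef_pos'],st['force'])
```

```text
12.25 [420.24740212 190.48136101 393.40054702] [ 0.43232366 -0.72602118 -0.17168647]
```

View pics/c6.png

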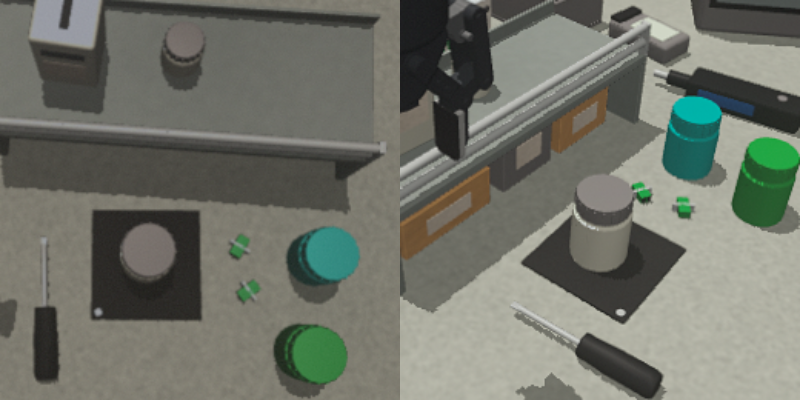

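The jar stands upright on the mat, lid centre at top px (336,303). The small jar is unchanged at (360,167). I'll do one numeric check and then hand in.

Run:
```python
from h import *
c=cam('top');s=cam('side')
P=plane(c,336.2,302.5,84);Q=plane(s,240+604*.65,140+194*.65,84);print(P,Q)
a=np.radians(7);M=np.array([[np.cos(a),np.sin(a)],[-np.sin(a),np.cos(a)]])
ok=True
for X in(P,Q):
    d=M@(X[:2]-[419,-36.5]);print(d);ok&=abs(d).max()<25
if ok: print(sign_off())
```

```text
[426.50178499 -35.31563322  84.        ] [ 140.58001071 -318.42633134   84.        ]
[7.59020582 0.26130108]
[-310.7028658  -245.89403394]
```

The side pixel was wrong: I forgot to subtract the right half's 400 px offset. Redoing the check.

Run:
```python
from h import *
s=cam('side');Q=plane(s,240+204*.65,140+194*.65,84);print(Q)
if np.hypot(*(Q[:2]-[419,-36.5]))<25: print(sign_off())
```

```text
[424.6872089 -32.7044644  84.       ]
the job is handed in; nothing more can be done
None
```

I lifted the larger white jar off the shelf, drew it forward over the rail, stood it upright on the black mat and let go. I handed the job in at about 12.5 s; no verdict is reported.

- **Placement:** the jar's centre is about 8 mm from the mat's centre in the top view and about 7 mm in the side view, against the 35 mm limit. It looks upright in both pictures. The underside was about 40 mm above the rail's top when the draw started. It sank about 14 mm on the way, so it passed over with at least 26 mm to spare.
- **Small jar:** it appears in the same place as at the start, by eye at top px (360,167) against (360,168). The arm stands clear and reads no contact force.
- **Set-down:** the force reading showed no contact while I was lowering the jar. I pushed down once more and it read about 19 N upward, which is when I knew the jar was seated. The jar slid a few millimetres on the mat while I was pressing down.
- **Check that failed:** my first side-view check used a wrong pixel offset. The corrected one agreed with the top view to about 3 mm.

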